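# Load the cheese press and screw it down to the mark on its spring gauge

### The arm

A 6-joint arm with a two-finger parallel gripper is mounted at the origin on a cart in front of the work surface, level with it; the furniture and walls round the work are solid. World frame = base frame: x ahead of the robot, y to its left, z up, the work surface at z = 0. Lengths are in mm, angles in rad, forces in N, time in s.
With the tool pointing down it reaches from about 350 to 975 mm from the base axis. Payload 7.1 kg.
Tool frame: the origin (TCP) lies midway between the tips of the shut fingers; the grasp point (between the pads) lies 19 mm behind it (ctrl.grasp_offset is the distance from the TCP to the grasp point, in mm); z points along the fingers, y is the line along which they close (so a half turn about z gives the same grasp; the last joint's range is limited). The gripper opens to 88 mm and grips with 3 to 60 N. Pads are 20 mm wide; open, the fingers measure 115 mm over their backs; the gripper's body (75 mm by 178 mm) begins 61 mm behind the grasp point.
Start: joints at [-1.304, 0.423, 1.63, -0, 1.089, -0.019], TCP at [176.221, -599.625, 191.975] pointing down, gripper open.
Joint ranges: [-3, 3], [-0.9, 2.11], [0.09, 2.58], [-1.31, 4.45], [0.11, 2.69], [-2.54, 2.54]. Speed limits (rad/s): [2.39, 2.39, 3.01, 3.14, 3.14, 3.14].

### API

Orientations are given as a rotation vector (axis times angle).
In Python, from workcell import ctrl gives the robot as it stands. The module is installed in compiled form; this text tells all that it offers.
- The arm moves only by the tool servo_tool, never from a script. Its argument "rows" is a list of rows, each a list of 7 numbers: the turn, a rotation vector about the tool's x, y, z as a fraction of full scale, then the shift along the tool's x, y, z as a fraction of full scale, then the finger opening in mm, from 0 to 87.8. A call has 1 to 10 rows; each row is the pose to reach, as a shift and turn from the pose commanded when the call began, along the tool's axes at that moment; what a row does not reach only later rows make up. Full scale, the value 1, is 20 cm for a shift and 1.5 rad for a turn. A row lasts 1/8 s, in which the tool goes at most 62.5 mm and 10.7 degrees, less where a joint would pass 70% of its speed; a pose out of reach is approached as far as the arm can. A call with a number of a shift or a turn outside -1 to 1 is refused whole. A call with a gripper value outside its range is refused whole. The fingers move at their own pace and stop on an object; the grip force is fixed at half the most. Time passes only in rows, so rows that repeat a pose let the fingers close. It gives the time, the measured TCP pose, the force, the opening and the grip force at its end, in the units of the state.
- ctrl.get_obs(): the state, without advancing time (a new reading comes with each control period).
- ctrl.get_image(name): name is "scene" or "top"; returns (picture, depth): 480x640x3 uint8, red, green, blue; 480x640 float32, mm along the optical axis (not along the pixel's ray), 0 where there is no reading.
- ctrl.camera_info(name): a dict with "intrinsics" (3x3 intrinsics, pixels), "R" (3x3) and "t" (3): a world point X has camera coordinates R X + t. Camera axes: x right, y down, z forward; pixel columns grow to the right and rows downward; lengths in mm; the calibration is good to about 2 mm. A picture is of the moment at which its call begins. camera_info takes no time and is no camera call.
- ctrl.close_job(): hands the job in; it is judged then, once.
The state is a dict: "t": time; "qpos": joint angles; "qvel": joint speeds; "joint_torque": joint torques, N m; "ee_pos": TCP position; "orientation": TCP orientation; "ft_force": force on the tool from outside, world axes, zero at the start; "moment": the same for the moment, N m; "width": finger opening in mm; "grasp_force": force on a finger pad.
Only numpy, scipy, OpenCV 4.12 (cv2) and the standard library are available. Lean on these libraries where they do the work, as an engineer would, in place of code of your own. Each camera call takes 0.05 s, during which the arm holds its last target. There are 200 camera calls.

### The job

Push the drip tray with the cheese mould home under the press until it bears lightly but firmly on the stop at the back, without ramming it. Then screw the press down with the black knob on top, clockwise, until the dial needle stands at the set mark (within one tick); never let the needle run more than two ticks past it, which would spoil the cheese. Do not shove the press about and leave the other things where they are.

Things in the scene. Friction and masses are not known exactly. Their poses are not given: they have to be found in the camera images.
- press: Free-standing cheese press, 5 kg, on a white marble base 230x212x20 mm with rubber feet (top 26 mm up). Origin on the worktop under the screw axis; x points to the back, away from the tray's handle; z up. Two uprights at y +-89 mm carry a beam (top 236 mm up, 36 mm deep). Shoving the whole press takes about 50 N.
- tray: Steel drip tray 165x132x13 mm lying between two rails on the press base, drawn out 25 to 50 mm to the front. Origin at its underside, below the mould's axis; home when its x in the press frame is 0 to 1.5 mm. It slides along the press's x axis only, with a drag of about 8 to 14 N, the mould standing on it.
- tray_handle (a point): Middle of the tray's handle: a level round steel bar, 10 mm thick, 56 mm long along the press's y, 46 mm above the tray's underside and 132 mm in front of its origin, 72 mm above the worktop. From outside it can be pushed with closed fingers; 66 mm free behind it to the mould. The dial above begins 60 mm behind it once home, 160 mm up.
- back_stop: Aluminium bar 8x110x14 mm across the back of the press base, on stiff rubber (60 N/mm): the tray's rear edge comes to bear on it. Origin at its underside; its front face lies 81 mm behind the screw axis. The tray should bear on it with about 5 to 15 N while pushed; over 25 N is ramming.
- mould_middle (a point): Middle (45 mm above the tray floor) of the white perforated cheese mould, 110 mm across, 86 mm tall, held by four studs in the tray. A white follower with a 40 mm boss stands in its top; how high it stands depends on the filling (3 mm more or less) and is not measured.
- knob_grip (a point): Black four-lobed knob on top of the press screw, 53 mm across its lobes, 29 mm tall; this point is on its axis, 15 mm above its underside, 277 mm up or less. Its x and y axes look between lobes: grip along either, 43 mm wide over two lobes each side. Clockwise from above drives it down 12 mm a turn. Turning takes 0.25 to 0.5 N m; it stays where it is left. 4 to 7 rad to go.
- spring_upper (a point): Point on the crosshead that the screw drives down the uprights, 33.5 mm below its underside; spring_lower coincides with it while the springs are slack. The white dial (72 mm across, facing front and tilted up) is on the crosshead: zero at the left, a tick each mm of spring, a long tick and a dark steel clip over the rim at the set mark, the 7th tick, near the top.
- spring_lower (a point): Point on the sprung pressure plate under the crosshead. Its height above spring_upper is the spring deflection: 0 slack, 7 mm at the set mark (98 N, 14 N/mm). It begins to grow when the plate meets the follower, 1 to 5.5 mm of screw travel after the start; then 1.91 mm per rad of knob. The needle turns clockwise 0.2 rad per mm. Not measured while the knob is held.
- moka_pot_1: Moka pot, 83x137x154 mm, origin under its middle; a bystander.
- tin_1: Food tin, 75 mm across, 58 mm tall, origin under its middle; a bystander.
- glass_2: Drinking glass, 81 mm across, 88 mm tall, origin under its middle; a bystander.
- canister_2: Canister 92x92x120 mm with a lid, origin under its middle; a bystander.

How it is judged (in metres and radians):
On the way:
1. the tray is pushed home and bears on the back stop, the springs still slack (x of tray in the frame of press above -0.002 m and contact force between tray and back_stop above 3 N and z of spring_lower in the frame of spring_upper below 0.002 m), for 0.1 s.
At the end, for the whole second after the job is handed in: the springs are pressed 6 to 8 mm (needle within one tick of the set mark), the tray is still home (within 2 mm) and the mould stands under the screw (within 6 mm) (z of spring_lower in the frame of spring_upper between 0.006 and 0.008 m and x of tray in the frame of press above -0.002 m and horizontal distance between mould_middle and press below 0.006 m); the robot touches nothing.
It fails at once if the needle ran over two ticks past the mark: spring deflection over 9.5 mm (z of spring_lower in the frame of spring_upper above 0.0095 m).
It fails at once if the tray was rammed against the back stop (contact force between tray and back_stop above 25 N).
It fails at once if the press was shoved, dragged or lifted (distance of press from where it was at the start of the episode above 0.012 m).
It fails at once if a bystander was disturbed (distance of any of moka_pot_1, tin_1, glass_2, canister_2 from where it was at the start of the episode above 0.02 m).
It also fails if it takes over 72 s, if anything falls off the work surface, if the arm or the gripper's body presses on something with over 40 N, if the wrist force passes 120 N, or if a joint passes its speed limit or range.

## Working session

There is one attempt and no reset: what is moved stays moved. The work goes in short steps, Python scripts to look and compute and a tool call to move; the robot and the scene stay as the last step left them, time stands still between calls to the robot, and variables do not carry over. Pictures are saved under pics/ and viewed, at most 10 in all, crops included, and the job is handed in when it is done.

Besides the shell and the picture viewer there is one more tool, called after ">>>" in YAML: its name, and indented under it one key for each argument. servo_tool: Moves the arm, as the interface text tells. Its arguments: {"type":"object","properties":{"rows":{"type":"array","items":{"type":"array","items":{"type":"number"}}}},"required":["rows"]}

```bash
mkdir -p pics; cat > h.py <<'E'
import numpy as np,cv2
from workcell import ctrl
from scipy.spatial.transform import Rotation as Ro
def grab(n,f=None):
    im,d=ctrl.get_image(n)
    if f: cv2.imwrite('pics/'+f,im[:,:,::-1])
    return im,d
def world(n,u,v,z):  # depth along axis
    c=ctrl.camera_info(n);K=np.array(c['intrinsics']);R=np.array(c['R']);t=np.array(c['t'])
    p=np.linalg.inv(K)@np.vstack([np.ravel(u),np.ravel(v),np.ones(np.size(u))])*np.ravel(z)
    return (R.T@(p-t[:,None])).T
def cloud(n,d):
    v,u=np.mgrid[:480,:640];P=world(n,u,v,d).reshape(480,640,3);P[d==0]=np.nan;return P
E
python3 - <<'E'
from h import *
for n in('scene','top'):
    im,d=grab(n,n+'0.png');np.savez(n+'0.npz',im=im,d=d)
    c=ctrl.camera_info(n);R=np.array(c['R']);print(n,-R.T@np.array(c['t']),R[2],c['intrinsics'][0][0])
o=ctrl.get_obs();print(o)
E
```

```text
scene [ 396.42722347 -798.86824363 1282.16340056] [ 0.17088127  0.51785991 -0.83822474] 607.6980988988855
top [ 503.32755762  -85.51276213 1449.60543668] [ 0.08448185 -0.01333002 -0.99633585] 465.7745352031115
{'t': 0.1, 'qpos': array([-1.30397597e+00,  4.23735677e-01,  1.63063561e+00,  2.15122056e-05,
        1.08856282e+00, -1.89883514e-02]), 'qvel': array([-0.00037717, -0.00102609, -0.00426466, -0.000307  ,  0.00086865,
       -0.002902  ]), 'joint_torque': array([-7.73672091e-04, -5.45613384e+01, -2.74324608e+01,  6.45151455e-02,
        1.87735580e-02, -2.89330535e-05]), 'ee_pos': array([ 176.10209059, -599.1075495 ,  191.28873699]), 'orientation': array([-3.10825125e+00, -4.47215345e-01,  2.30644414e-04]), 'ft_force': array([ 0.4244515 ,  0.00297712, -0.05896049]), 'moment': array([-0.03481894,  0.03156199, -0.02405025]), 'grasp_force': 0.0, 'width': 87.44278406278295}
```

View pics/scene0.png

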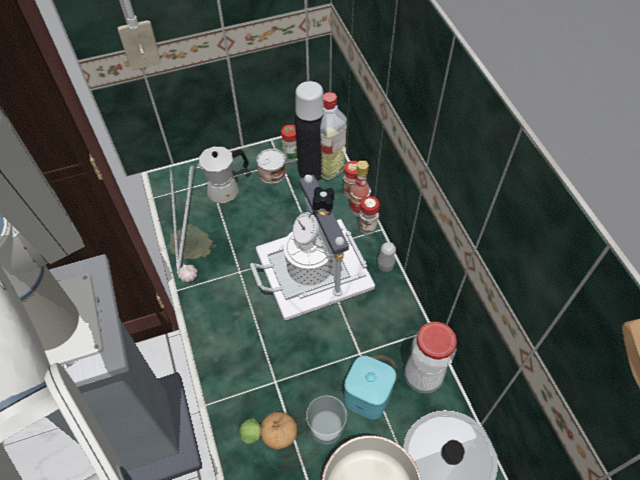

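View pics/top0.png

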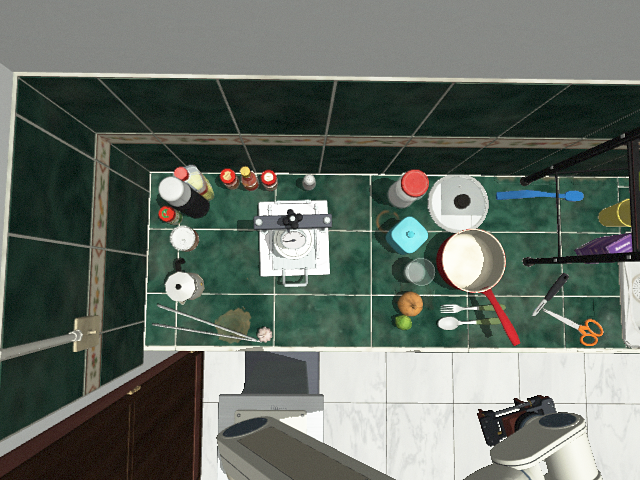

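The press stands at about (293,240) in the top view, with its handle at (295,283) and knob at (292,217). The dial faces the robot. I'll measure these next.

```bash
python3 - <<'E'
from h import *
for n,roi in(('top',(230,355,180,310)),('scene',(240,400,150,330))):
    f=np.load(n+'0.npz');im=f['im'];P=cloud(n,f['d'])
    m=np.zeros((480,640),bool);m[roi[2]:roi[3],roi[0]:roi[1]]=1
    Z=P[...,2]; hsv=cv2.cvtColor(im,cv2.COLOR_RGB2HSV)
    b=m&(Z>18)&(Z<50)
    r=cv2.minAreaRect(P[b][:,:2].astype(np.float32));print(n,'base+tray',r,b.sum())
    # beam: z 225..245
    b=m&(Z>222)&(Z<246)
    if b.sum(): print('beam',cv2.minAreaRect(P[b][:,:2].astype(np.float32)),np.median(Z[b]),b.sum())
    b=m&(Z>262)&(Z<310)
    Q=P[b];print('knob',len(Q),np.median(Q,0),Q.min(0),Q.max(0),cv2.minAreaRect(Q[:,:2].astype(np.float32)))
    b=m&(Z>62)&(Z<90)
    Q=P[b];x0=Q[:,0]<np.nanmin(Q[:,0])+25;print('handle',Q[x0].mean(0),Q[x0].min(0),Q[x0].max(0),x0.sum())
    x0,x1,y0,y1=roi
    cv2.imwrite('pics/%s0z.png'%n,cv2.resize(im[y0:y1,x0:x1,::-1],None,fx=4.5,fy=4.5,interpolation=cv2.INTER_CUBIC)[:600] if n=='top' else cv2.resize(im[155:295,245:385,::-1],None,fx=4.2,fy=4.2,interpolation=cv2.INTER_CUBIC))
E
```

```text
top base+tray ((653.477783203125, -21.901885986328125), (309.2867126464844, 298.4053955078125), 2.293557643890381) 3205
beam ((650.9782104492188, -65.45954132080078), (42.55056381225586, 203.39735412597656), 2.456439256668091) 235.3732780127569 851
knob 253 [652.53934006 -64.82278303 289.65898781] [628.98177414 -89.82880489 264.1610561 ] [678.84927108 -42.09762461 296.8726231 ] ((653.886962890625, -65.48487854003906), (41.54585266113281, 42.79119110107422), 61.619842529296875)
handle [486.51504082 -73.23011814  74.58282247] [ 481.98143924 -107.10323423   62.40655656] [496.46521627 -36.07508773  80.86825067] 85
scene base+tray ((668.5045166015625, 66.39341735839844), (340.2779541015625, 488.88323974609375), 0.05605877935886383) 5709
beam ((739.6072387695312, -53.819610595703125), (226.8416290283203, 209.7045135498047), 7.945311546325684) 236.13746942953722 1281
knob 632 [660.04322772 -65.59658667 288.07662576] [629.08299803 -92.36049407 262.21827596] [838.59192649  25.9986433  309.92730985] ((740.9541625976562, -46.441741943359375), (230.8612518310547, 73.01287078857422), 19.689531326293945)
handle [487.46235767 -75.88958278  74.75475627] [ 481.22202165 -110.03345621   62.30115674] [496.86728953 -36.58237592  84.20578054] 124
```

View pics/top0z.png

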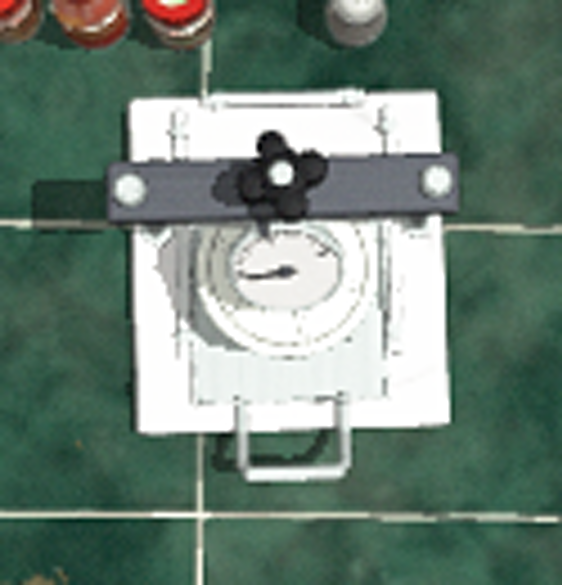

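View pics/scene0z.png

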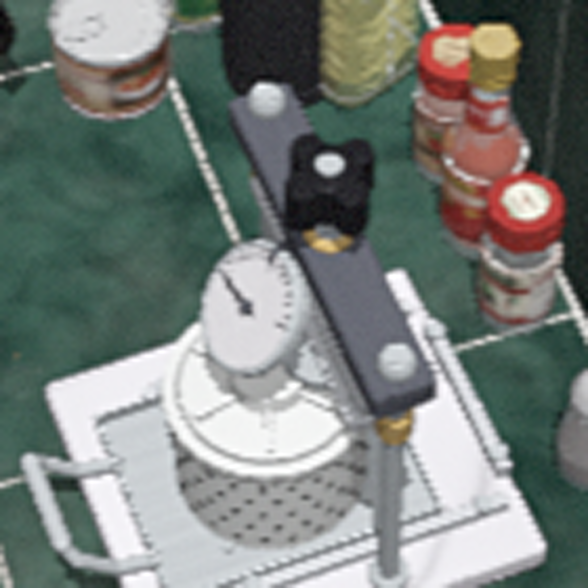

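```bash
cat >> h.py <<'E'
def go(pos,xdeg):
    """fractions from the present pose to TCP pos, tool down, tool x at angle xdeg"""
    o=ctrl.get_obs();R=Ro.from_rotvec(o['orientation']);c,s=np.cos(np.radians(xdeg)),np.sin(np.radians(xdeg))
    T=Ro.from_matrix(np.array([[c,s,0],[s,-c,0],[0,0,-1]]))
    print('turn',((R.inv()*T).as_rotvec()/1.5).round(4),'shift',(R.inv().apply(np.array(pos)-o['ee_pos'])/200).round(4),'| t',round(o['t'],2),o['ee_pos'].round(1),'w',round(o['width'],1),'q',o['qpos'].round(2),'F',o['ft_force'].round(1))
E
python3 -c "
from h import *
go([330,-310,191],10);go([440,-74.5,191],2.5)"
```

```text
turn [-0.0009  0.      0.0742] shift [ 1.1458 -1.17    0.0031] | t 0.1 [ 176.1 -599.1  191.3] w 87.4 q [-1.3   0.42  1.63  0.    1.09 -0.02] F [ 0.4  0.  -0.1]
turn [-9.000e-04  1.000e-04  1.614e-01] shift [ 2.0055 -2.1446  0.0044] | t 0.1 [ 176.1 -599.1  191.3] w 87.4 q [-1.3   0.42  1.63  0.    1.09 -0.02] F [ 0.4  0.  -0.1]
```

>>> servo_tool:
  rows:
    - [0, 0, 0.08, 0.95, -1, 0, 0]
    - [0, 0, 0.08, 0.95, -1, 0, 0]
    - [0, 0, 0.08, 0.95, -1, 0, 0]
    - [0, 0, 0.08, 0.95, -1, 0, 0]
    - [0, 0, 0.08, 0.95, -1, 0, 0]
    - [0, 0, 0.08, 0.95, -1, 0, 0]

```text
t: 0.85
ee_pos: [302.6, -352.7, 191.9]
orientation: [-3.13, -0.265, 0.0]
ft_force: [0.2, -0.2, -0.2]
width: 31.5
grasp_force: 0.0
```

```bash
python3 -c "
from h import *
go([440,-74.5,191],2.5)"
```

```text
turn [-0.0003  0.0002  0.0834] shift [ 0.911  -1.2557  0.0049] | t 0.85 [ 302.6 -352.7  191.9] w 31.5 q [-0.89  0.19  1.97  0.    0.98  0.51] F [ 0.2 -0.2 -0.2]
```

>>> servo_tool:
  rows:
    - [0, 0, 0.083, 0.72, -1, 0, 0]
    - [0, 0, 0.083, 0.72, -1, 0, 0]
    - [0, 0, 0.083, 0.72, -1, 0, 0]
    - [0, 0, 0.083, 0.72, -1, 0, 0]
    - [0, 0, 0.083, 0.72, -1, 0, 0]
    - [0, 0, 0.083, 0.72, -1, 0, 0]

```text
t: 1.6
ee_pos: [411.2, -134.0, 191.9]
orientation: [3.141, 0.065, -0.001]
ft_force: [0.3, 0.3, -0.6]
width: 0.6
grasp_force: 0.0
```

```bash
python3 -c "
from h import *
go([440,-74.5,191],2.5);go([440,-74.5,58],2.5)"
```

```text
turn [ 0.0002  0.0003 -0.0014] shift [ 0.1565 -0.2913  0.0041] | t 1.6 [ 411.2 -134.   191.9] w 0.6 q [-0.34  0.14  2.04 -0.    0.97  1.19] F [ 0.3  0.3 -0.6]
turn [ 0.0002  0.0003 -0.0014] shift [ 0.1567 -0.2915  0.6691] | t 1.6 [ 411.2 -134.   191.9] w 0.6 q [-0.34  0.14  2.04 -0.    0.97  1.19] F [ 0.3  0.3 -0.6]
```

>>> servo_tool:
  rows:
    - [0, 0, 0, 0.156, -0.291, 0, 0]
    - [0, 0, 0, 0.156, -0.291, 0, 0]
    - [0, 0, 0, 0.156, -0.291, 0.25, 0]
    - [0, 0, 0, 0.156, -0.291, 0.5, 0]
    - [0, 0, 0, 0.156, -0.291, 0.669, 0]
    - [0, 0, 0, 0.156, -0.291, 0.669, 0]
    - [0, 0, 0, 0.156, -0.291, 0.669, 0]

```text
t: 2.48
ee_pos: [440.3, -75.1, 59.0]
orientation: [3.141, 0.062, 0.001]
ft_force: [0.4, -0.6, 0.9]
width: 0.5
grasp_force: 0.0
```

```bash
python3 -c "
from h import *
go([470,-73.2,58],2.5)"
```

```text
turn [ 0.0002 -0.0005 -0.0028] shift [ 0.1487 -0.0035  0.0053] | t 2.48 [440.3 -75.1  59. ] w 0.5 q [-0.2   0.39  2.1  -0.    0.65  1.34] F [ 0.4 -0.6  0.9]
```

>>> servo_tool:
  rows:
    - [0, 0, 0, 0.03, 0, 0, 0]
    - [0, 0, 0, 0.06, 0, 0, 0]
    - [0, 0, 0, 0.09, 0, 0, 0]
    - [0, 0, 0, 0.12, 0, 0, 0]
    - [0, 0, 0, 0.14, 0, 0, 0]
    - [0, 0, 0, 0.155, 0, 0, 0]
    - [0, 0, 0, 0.17, 0, 0, 0]
    - [0, 0, 0, 0.185, 0, 0, 0]
    - [0, 0, 0, 0.2, 0, 0, 0]
    - [0, 0, 0, 0.215, 0, 0, 0]

```text
t: 3.72
ee_pos: [483.0, -71.9, 58.2]
orientation: [-3.141, -0.065, 0.0]
ft_force: [-0.0, 0.1, -0.4]
width: 0.0
grasp_force: 0.0
```

```bash
python3 - <<'E'
from h import *
im,d=grab('scene');np.savez('s1.npz',im=im,d=d)
a=cv2.resize(im[195:315,210:350,::-1],None,fx=4.2,fy=4.2,interpolation=cv2.INTER_CUBIC)
cv2.imwrite('pics/s1.png',a)
f=np.load('scene0.npz')
P=cloud('scene',f['d'])
for (u,v) in((265,290),(256,270),(262,280)): print(P[v-3:v+3,u-3:u+3].reshape(-1,3)[P[v-3:v+3,u-3:u+3,2].ravel()>55])
E
```

```text
[[ 492.8090462  -106.81872605   68.12076244]
 [ 495.01445971 -107.28253795   67.59061773]
 [ 497.74418997 -104.16425942   60.76145532]
 [ 499.93888691 -104.80459993   60.53277977]
 [ 502.53652163 -102.80677583   55.65502042]
 [ 492.64354278 -105.18799225   60.81312774]
 [ 494.5972474  -107.50307018   63.53751301]
 [ 496.86728953 -107.57012639   62.30115674]
 [ 499.28169955 -106.69620987   59.39981626]
 [ 501.64821803 -106.2085902    57.17524091]
 [ 491.5795332  -110.03345621   64.90540386]
 [ 494.14453408 -107.96199601   59.8856126 ]
 [ 496.36601224 -108.39292674   59.28658223]
 [ 498.45158963 -109.75632256   60.339567  ]
 [ 503.06040849 -109.57571014   57.28628448]
 [ 497.91307449 -110.84877893   57.79390636]]
[[487.0160116  -57.04654192  82.32292544]
 [489.39771014 -56.22907095  79.74630237]
 [486.2085874  -60.17924958  83.18152943]
 [488.92549135 -56.63252491  76.16357948]
 [485.80224086 -60.0087446   78.67465912]
 [488.20280317 -59.04193712  75.83531129]
 [490.38516513 -59.87532161  75.92844516]
 [485.20138876 -61.43472291  76.75445335]
 [487.40618745 -62.05541282  76.50211371]
 [489.49362912 -63.610107    77.77923159]
 [484.40544756 -64.48524994  77.49447264]
 [486.90534655 -62.67333166  73.24882049]
 [488.90507049 -64.95763751  75.72781486]
 [491.24789638 -64.51129223  73.71858707]
 [483.42683413 -69.08012312  80.79097429]
 [485.86242484 -67.71142184  77.2655644 ]
 [487.88781145 -69.71850446  79.30169786]
 [490.25209644 -69.02875759  76.88858454]]
[[491.6089645  -88.95708119  76.27742539]
 [491.32470794 -88.07718257  70.43533216]
 [490.03544675 -94.7340266   77.45479866]
 [492.84952287 -90.68954368  69.21744442]
 [489.10716312 -98.7056017   79.92320355]
 [491.7402783  -95.92434916  73.83165265]]
```

View pics/s1.png

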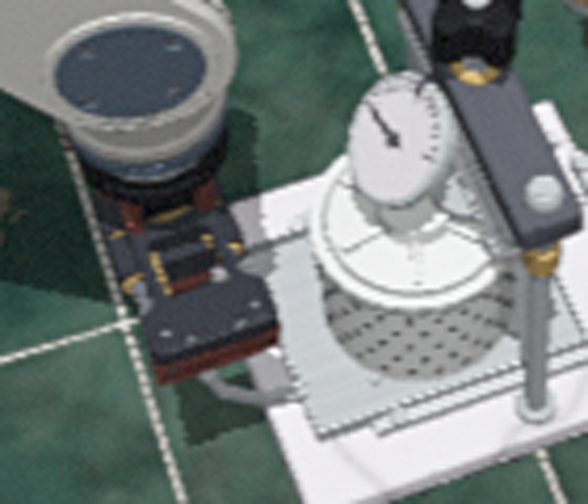

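The gripper hangs right at the handle, which is hidden at about (215,375) in the crop. The force is still zero, so I'll creep on.

>>> servo_tool:
  rows:
    - [0, 0, 0, 0.008, 0, 0, 0]
    - [0, 0, 0, 0.016, 0, 0, 0]
    - [0, 0, 0, 0.024, 0, 0, 0]
    - [0, 0, 0, 0.032, 0, 0, 0]
    - [0, 0, 0, 0.04, 0, 0, 0]

```text
t: 4.4
ee_pos: [491.0, -71.6, 58.2]
orientation: [3.141, 0.065, 0.0]
ft_force: [-0.6, 0.7, -0.2]
width: 0.3
grasp_force: 0.0
```

```bash
python3 - <<'E'
from h import *
im,d=grab('scene')
f=np.load('scene0.npz')['im'];s1=np.load('s1.npz')['im']
g=lambda a:cv2.cvtColor(a,cv2.COLOR_RGB2GRAY).astype(np.float32)
A=[g(x)[252:300,286:340] for x in(f,s1,im)]
print(cv2.phaseCorrelate(A[0],A[1]),cv2.phaseCorrelate(A[0],A[2]))
a=cv2.resize(im[195:315,210:350,::-1],None,fx=4.2,fy=4.2,interpolation=cv2.INTER_CUBIC)
cv2.imwrite('pics/s2.png',a)
E
```

```text
((0.020682058165995443, -0.00969735538038563), 1.0056454744419934) ((0.02386665525174081, -0.0278377476927254), 1.0061951011051367)
```

View pics/s2.png

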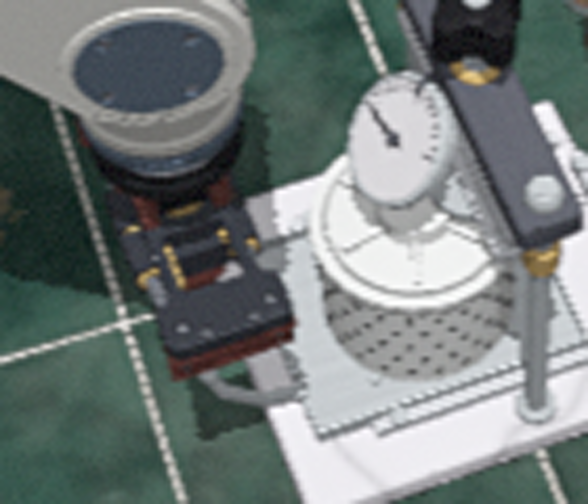

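```bash
python3 - <<'E'
from h import *
def ray(n,u,v,z):
    a=world(n,u,v,1.)[0];b=world(n,u,v,1000.)[0];return a+(b-a)*(z-a[2])/(b[2]-a[2])
for n,u,v in(('top',295.5,284.7),('top',292.3,218.4)): print(n,ray(n,u,v,72),ray(n,u,v,291))
# scene0z crop: handle front-bar corner points
for x,y in((28,470),(70,560),(48,515)): print(ray('scene',245+x/4.2,155+y/4.2,72))
o=ctrl.get_obs();print(o['ee_pos'])
c=ctrl.camera_info('scene');R=np.array(c['R']);K=np.array(c['intrinsics'])
for p in(o['ee_pos'],[491,-71.6,138],[487,-73,72]):
    q=K@(R@np.array(p)+np.array(c['t']));print(q[:2]/q[2], (q[:2]/q[2]-[210,195])*4.2)
E
```

```text
top [485.94336409 -73.22682673  72.        ] [488.70695538 -75.17994028 291.        ]
top [682.42439185 -61.65136715  72.        ] [653.95309981 -65.44464886 291.        ]
[484.93143487 -49.37290925  72.        ]
[ 490.79878895 -112.12373729   72.        ]
[487.37976591 -80.91709848  72.        ]
[491.25187313 -71.61208938  58.21191808]
[257.46244536 276.87577233] [199.34227051 343.87824377]
[254.08854979 258.75163994] [185.17190912 267.75688775]
[255.32084533 274.87790597] [190.34755037 335.48720506]
```

```bash
python3 - <<'E'
from h import *
im,d=grab('scene');P=cloud('scene',d)
m=np.zeros((480,640),bool);m[195:315,210:290]=1
for a,b in((40,60),(60,85),(85,110),(110,130),(130,150),(150,180),(180,220),(220,260)):
    Q=P[m&(P[...,2]>a)&(P[...,2]<b)]
    if len(Q): print(a,b,len(Q),np.percentile(Q,[2,50,98],axis=0).round(0)[:,:2].tolist())
f=np.load('scene0.npz');D=(np.abs(im.astype(int)-f['im']).sum(2)>60)
D[:, :245]=0
k=D[270:300,250:345];v,u=np.nonzero(k);print('changed',len(u),u.max()+250 if len(u) else 0)
cv2.imwrite('pics/cmp.png',np.hstack([cv2.resize(x[240:300,240:310,::-1],None,fx=5.5,fy=7,interpolation=cv2.INTER_CUBIC) for x in(f['im'],im)]))
E
```

```text
40 60 67 [[499.0, -136.0], [532.0, -106.0], [570.0, -3.0]]
60 85 51 [[484.0, -109.0], [496.0, -101.0], [566.0, -54.0]]
85 110 19 [[564.0, -86.0], [565.0, -76.0], [583.0, -29.0]]
110 130 135 [[561.0, -86.0], [571.0, -53.0], [586.0, -22.0]]
130 150 10 [[488.0, -86.0], [495.0, -84.0], [503.0, -83.0]]
150 180 128 [[458.0, -155.0], [493.0, -150.0], [525.0, 0.0]]
180 220 1154 [[460.0, -162.0], [491.0, -119.0], [525.0, -55.0]]
220 260 59 [[460.0, -108.0], [484.0, -89.0], [519.0, -79.0]]
changed 623 283
```

View pics/cmp.png

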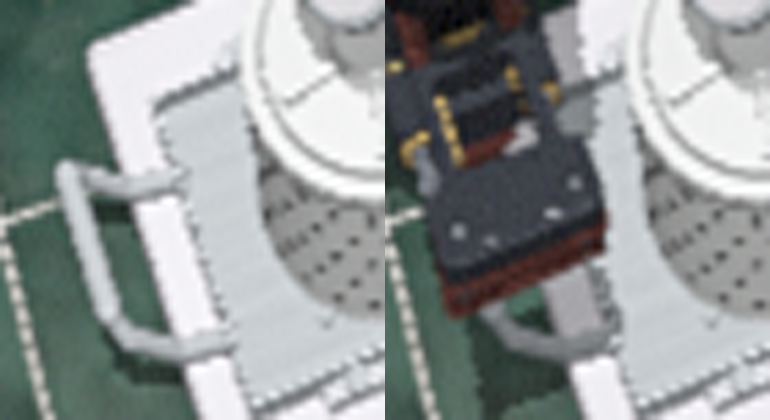

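The crop shows the handle unmoved, its right-hand bend at about (500,320), with the gripper body over it. There's still no contact force, so I'll creep further while reading force.

>>> servo_tool:
  rows:
    - [0, 0, 0, 0.01, 0, 0, 0]
    - [0, 0, 0, 0.02, 0, 0, 0]
    - [0, 0, 0, 0.02, 0, 0, 0]

```text
t: 4.88
ee_pos: [495.1, -71.5, 58.2]
orientation: [3.141, 0.065, 0.0]
ft_force: [-0.3, -0.6, 0.8]
width: 0.2
grasp_force: 0.0
```

```bash
python3 -c "
from h import *
o=ctrl.get_obs();print(o)
im,d=grab('scene');f=np.load('scene0.npz')['im']
D=np.abs(im.astype(int)-f).sum(2)
print((D[250:300,290:345]>60).sum()); P=cloud('scene',d)[280:296,255:285].reshape(-1,3);q=P[(P[:,2]>62)&(P[:,2]<85)];print(q[:,0].min(),len(q))"
```

```text
{'t': 4.875, 'qpos': array([-1.67145932e-01,  4.52373444e-01,  1.98736187e+00,  8.97461602e-06,
        7.01697564e-01,  1.36232291e+00]), 'qvel': array([-0.0020389 , -0.00223981,  0.00422967, -0.00134427,  0.00150295,
       -0.00048695]), 'joint_torque': array([ 1.24881539e-02, -4.65160453e+01, -1.78538561e+01,  2.09908560e-02,
       -7.30808079e-02,  4.96865774e-03]), 'ee_pos': array([495.08413395, -71.46045156,  58.18699716]), 'orientation': array([3.14089804e+00, 6.49011721e-02, 2.48263019e-04]), 'ft_force': array([-0.30051046, -0.64041146,  0.80682784]), 'moment': array([0.04983278, 0.01674809, 0.03148428]), 'grasp_force': 0.0, 'width': 0.21206715245106023}
0
483.02616856768987 24
```

>>> servo_tool:
  rows:
    - [0, 0, 0, -0.1, 0, 0, 0]
    - [0, 0, 0, -0.2, 0, 0, 0]
    - [0, 0, -0.12, -0.3, 0, 0, 0]
    - [0, 0, -0.24, -0.3, 0, 0, 0]
    - [0, 0, -0.36, -0.3, 0, 0, 0]
    - [0, 0, -0.48, -0.3, 0, 0, 0]
    - [0, 0, -0.6, -0.3, 0, 0, 0]
    - [0, 0, -0.72, -0.3, 0, 0, 0]
    - [0, 0, -0.84, -0.3, 0, 0, 0]
    - [0, 0, -1, -0.3, 0, 0, 0]

```text
t: 6.18
ee_pos: [434.9, -73.9, 58.2]
orientation: [2.304, 2.136, 0.0]
ft_force: [0.3, -0.5, -0.4]
width: 0.1
grasp_force: 0.0
```

```bash
python3 - <<'E'
from h import *
im,d=grab('scene')
cv2.imwrite('pics/s3.png',cv2.resize(im[215:315,190:320,::-1],None,fx=6,fy=6,interpolation=cv2.INTER_CUBIC))
go([440,-75,58],90)
o=ctrl.get_obs()
c=ctrl.camera_info('scene');R=np.array(c['R']);K=np.array(c['intrinsics'])
for dz in(0,19,80):
    q=K@(R@(o['ee_pos']+[0,0,dz])+np.array(c['t']));print((q[:2]/q[2]-[190,215])*6)
E
```

```text
turn [-0.0001  0.     -0.0455] shift [-0.0036  0.0264  0.0009] | t 6.22 [434.8 -73.9  58.2] w 0.5 q [-0.2   0.39  2.11 -0.    0.64 -0.13] F [-0.1 -0.2  0.2]
[265.91823426 418.36224862]
[259.80117734 393.71383881]
[239.18005859 310.62195442]
```

View pics/s3.png

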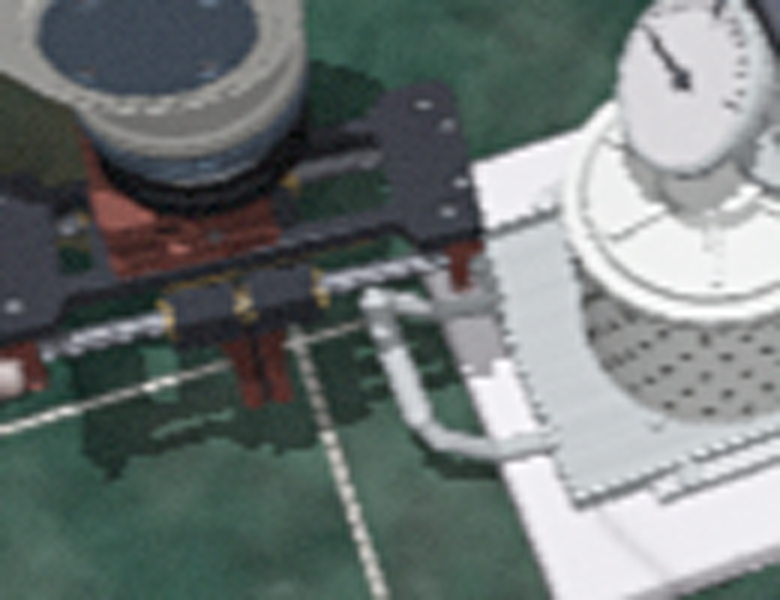

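The red shut fingers end at about (262,405), above where the reported TCP projects (266,418). I suspect the tips passed over the bar, so I'll measure their height.

```bash
python3 - <<'E'
from h import *
im,d=grab('scene');P=cloud('scene',d)
h=cv2.cvtColor(im,cv2.COLOR_RGB2HSV)
m=((h[...,0]<12)|(h[...,0]>168))&(h[...,1]>90)
m[:272]=0;m[285:]=0;m[:,:225]=0;m[:,243:]=0
v,u=np.nonzero(m)
for r in range(272,285):
    k=v==r
    if k.any(): print(r,u[k].min(),u[k].max(),np.nanmedian(P[r,u[k]],0).round(1))
E
```

```text
272 227 236 [431.9 -84.4 130.6]
273 228 236 [435.4 -87.  130.7]
274 228 236 [431.7 -85.6 126.7]
275 229 236 [435.5 -85.  120.7]
276 230 236 [436.1 -84.6 114. ]
277 230 237 [436.5 -85.7 111.7]
278 231 237 [439.2 -85.9 107.1]
279 230 237 [435.5 -85.8 104.1]
280 231 237 [436.2 -84.7  98.4]
281 231 237 [436.9 -85.5  93.4]
282 231 233 [430.7 -84.5  90.5]
```

The camera puts the finger tips at z ≈ 88, while the reported TCP is at 58. The tips are about 30 mm above the TCP, so they passed over the bar. I'll turn back and lower 30 mm in front of the handle.

>>> servo_tool:
  rows:
    - [0, 0, 0.12, 0, 0, 0, 0]
    - [0, 0, 0.24, 0, 0, 0, 0]
    - [0, 0, 0.36, 0, 0, 0, 0]
    - [0, 0, 0.48, 0, 0, 0, 0]
    - [0, 0, 0.6, 0, 0, 0.04, 0]
    - [0, 0, 0.72, 0, 0, 0.08, 0]
    - [0, 0, 0.84, 0, 0, 0.1, 0]
    - [0, 0, 0.96, 0, 0, 0.12, 0]
    - [0, 0, 1, 0, 0, 0.14, 0]
    - [0, 0, 1, 0, 0, 0.14, 0]

```text
t: 7.52
ee_pos: [434.7, -73.9, 30.0]
orientation: [-3.141, 0.022, 0.001]
ft_force: [0.4, 0.6, -0.2]
width: 0.3
grasp_force: 0.0
```

```bash
python3 -c "
from h import *
go([465,-73.5,30],2.5)"
```

```text
turn [-0.0001  0.0004 -0.0384] shift [ 1.515e-01 -4.000e-03 -1.000e-04] | t 7.53 [434.7 -73.9  30. ] w 0.3 q [-0.2   0.45  2.12  0.    0.57  1.39] F [ 0.4  0.6 -0.2]
```

>>> servo_tool:
  rows:
    - [0, 0, -0.038, 0.04, -0.004, 0, 0]
    - [0, 0, -0.038, 0.08, -0.004, 0, 0]
    - [0, 0, -0.038, 0.12, -0.004, 0, 0]
    - [0, 0, -0.038, 0.15, -0.004, 0, 0]
    - [0, 0, -0.038, 0.16, -0.004, 0, 0]
    - [0, 0, -0.038, 0.17, -0.004, 0, 0]
    - [0, 0, -0.038, 0.18, -0.004, 0, 0]
    - [0, 0, -0.038, 0.19, -0.004, 0, 0]
    - [0, 0, -0.038, 0.2, -0.004, 0, 0]

```text
t: 8.65
ee_pos: [470.0, -73.1, 29.6]
orientation: [-3.139, -0.072, 0.014]
ft_force: [-13.7, -0.1, 10.5]
width: 0.7
grasp_force: 6.7
```

Contact has an upward force component, so the finger tips ride on the upper front of the bar. I'll back off, go lower and push again.

>>> servo_tool:
  rows:
    - [0, 0, 0, -0.05, 0, 0, 0]
    - [0, 0, 0, -0.07, 0, 0, 0]
    - [0, 0, 0, -0.07, 0, 0.04, 0]
    - [0, 0, 0, -0.07, 0, 0.08, 0]
    - [0, 0, 0, -0.07, 0, 0.08, 0]

```text
t: 9.28
ee_pos: [460.6, -74.1, 13.3]
orientation: [-3.14, -0.072, 0.002]
ft_force: [-0.6, 0.4, -0.1]
width: 0.3
grasp_force: 0.0
```

```bash
python3 - <<'E'
from h import *
go([460,-73.5,14],2.5)
im,d=grab('scene');f=np.load('scene0.npz')['im']
D=np.abs(im.astype(int)-f).sum(2)
print((D[250:300,290:345]>60).sum()); P=cloud('scene',d)[280:296,255:285].reshape(-1,3);q=P[(P[:,2]>62)&(P[:,2]<85)];print(q[:,0].min(),len(q))
E
```

```text
turn [-0.0002  0.0009  0.0015] shift [-0.0028 -0.0031 -0.0035] | t 9.28 [460.6 -74.1  13.3] w 0.3 q [-0.19  0.51  2.07  0.    0.57  1.34] F [-0.6  0.4 -0.1]
73Traceback (most recent call last):
  File "<stdin>", line 5, in <module>
    return umr_minimum(a, axis, None, out, keepdims, initial, where)
ValueError: zero-size array to reduction operation minimum which has no identity
```

>>> servo_tool:
  rows:
    - [0, 0, 0, 0.025, 0, 0, 0]
    - [0, 0, 0, 0.04, 0, 0, 0]
    - [0, 0, 0, 0.05, 0, 0, 0]
    - [0, 0, 0, 0.06, 0, 0, 0]
    - [0, 0, 0, 0.07, 0, 0, 0]
    - [0, 0, 0, 0.08, 0, 0, 0]

```text
t: 10.07
ee_pos: [472.0, -72.9, 13.7]
orientation: [-3.139, -0.072, 0.014]
ft_force: [-13.4, -0.6, 11.1]
width: 0.6
grasp_force: 6.8
```

>>> servo_tool:
  rows:
    - [0, 0, 0, 0.01, 0, 0, 0]
    - [0, 0, 0, 0.02, 0, 0, 0]
    - [0, 0, 0, 0.03, 0, 0, 0]

```text
t: 10.45
ee_pos: [477.9, -72.6, 13.7]
orientation: [-3.139, -0.072, 0.014]
ft_force: [-13.3, -0.7, 11.0]
width: 0.4
grasp_force: 6.7
```

```bash
python3 - <<'E'
from h import *
o=ctrl.get_obs();print(o['ee_pos'],o['ft_force'],o['moment'])
im,d=grab('scene');f=np.load('scene0.npz')['im']
D=np.abs(im.astype(int)-f).sum(2)
print((D[250:300,290:345]>60).sum())
g=lambda a:cv2.cvtColor(a,cv2.COLOR_RGB2GRAY)
T=g(f)[262:282,292:325];r=cv2.matchTemplate(g(im)[245:300,280:345],T,cv2.TM_CCOEFF_NORMED);print(cv2.minMaxLoc(r)[1::2],'was (12,17)')
E
```

```text
[477.92948315 -72.61790992  13.74744897] [-13.28960358  -0.6813593   11.00949227] [-0.14309264  1.96854665 -0.02864783]
641
(0.9346363544464111, (15, 16)) was (12,17)
```

>>> servo_tool:
  rows:
    - [0, 0, 0, 0.01, 0, 0, 0]
    - [0, 0, 0, 0.02, 0, 0, 0]
    - [0, 0, 0, 0.03, 0, 0, 0]
    - [0, 0, 0, 0.04, 0, 0, 0]
    - [0, 0, 0, 0.05, 0, 0, 0]
    - [0, 0, 0, 0.06, 0, 0, 0]
    - [0, 0, 0, 0.07, 0, 0, 0]
    - [0, 0, 0, 0.08, 0, 0, 0]

```text
t: 11.5
ee_pos: [494.0, -71.9, 13.7]
orientation: [-3.139, -0.072, 0.014]
ft_force: [-13.4, -0.8, 10.5]
width: 0.3
grasp_force: 6.7
```

>>> servo_tool:
  rows:
    - [0, 0, 0, 0.006, 0, 0, 0]
    - [0, 0, 0, 0.012, 0, 0, 0]
    - [0, 0, 0, 0.018, 0, 0, 0]
    - [0, 0, 0, 0.024, 0, 0, 0]
    - [0, 0, 0, 0.03, 0, 0, 0]

```text
t: 12.12
ee_pos: [500.0, -71.7, 13.8]
orientation: [-3.139, -0.072, 0.014]
ft_force: [-12.6, -0.1, 10.2]
width: 0.5
grasp_force: 6.7
```

>>> servo_tool:
  rows:
    - [0, 0, 0, 0.005, 0, 0, 0]
    - [0, 0, 0, 0.01, 0, 0, 0]
    - [0, 0, 0, 0.015, 0, 0, 0]

```text
t: 12.5
ee_pos: [503.1, -71.5, 13.8]
orientation: [-3.139, -0.072, 0.014]
ft_force: [-13.3, -0.9, 11.7]
width: 0.6
grasp_force: 6.7
```

>>> servo_tool:
  rows:
    - [0, 0, 0, 0.005, 0, 0, 0]
    - [0, 0, 0, 0.01, 0, 0, 0]
    - [0, 0, 0, 0.015, 0, 0, 0]

```text
t: 12.88
ee_pos: [506.1, -71.4, 13.7]
orientation: [-3.139, -0.072, 0.014]
ft_force: [-13.3, -1.1, 10.4]
width: 0.4
grasp_force: 6.6
```

>>> servo_tool:
  rows:
    - [0, 0, 0, 0.005, 0, 0, 0]
    - [0, 0, 0, 0.01, 0, 0, 0]

```text
t: 13.12
ee_pos: [506.7, -71.3, 13.7]
orientation: [-3.139, -0.072, 0.018]
ft_force: [-20.0, -2.7, 16.6]
width: 0.4
grasp_force: 9.7
```

>>> servo_tool:
  rows:
    - [0, 0, 0, 0.003, 0, 0, 0]
    - [0, 0, 0, 0.003, 0, 0, 0]
    - [0, 0, 0, 0.003, 0, 0, 0]

```text
t: 13.5
ee_pos: [506.7, -71.3, 13.6]
orientation: [-3.139, -0.072, 0.019]
ft_force: [-18.3, -1.7, 16.5]
width: 0.4
grasp_force: 9.4
```

>>> servo_tool:
  rows:
    - [0, 0, 0, 0.006, 0, 0, 0]
    - [0, 0, 0, 0.006, 0, 0, 0]
    - [0, 0, 0, 0.006, 0, 0, 0]

```text
t: 13.88
ee_pos: [506.6, -71.2, 13.5]
orientation: [-3.139, -0.072, 0.023]
ft_force: [-21.9, -3.1, 18.0]
width: 0.7
grasp_force: 11.1
```

>>> servo_tool:
  rows:
    - [0, 0, 0, -0.03, 0, 0, 0]
    - [0, 0, 0, -0.15, 0, 0, 0]
    - [0, 0, 0, -0.33, 0, 0, 0]
    - [0, 0, 0, -0.33, 0, -0.2, 0]
    - [0, 0, 0, -0.33, 0, -0.5, 0]
    - [0, 0, 0, -0.33, 0, -0.8, 0]
    - [0, 0, 0, -0.33, 0, -1, 0]
    - [0, 0, 0, -0.33, 0, -1, 0]

```text
t: 14.88
ee_pos: [451.4, -75.2, 217.6]
orientation: [3.139, 0.072, 0.013]
ft_force: [-1.3, -0.4, -0.3]
width: 0.5
grasp_force: 0.0
```

```bash
python3 - <<'E'
from h import *
go([440,-75,300],2.5)
for n in('top','scene'):
    im,d=grab(n);P=cloud(n,d)
    m=np.zeros((480,640),bool)
    if n=='top': m[200:235,270:315]=1
    else: m[180:225,300:345]=1
    h=cv2.cvtColor(im,cv2.COLOR_RGB2HSV)
    b=(m&(P[...,2]>268)&(P[...,2]<310)&(h[...,2]<60)); b=b&(np.hypot(P[...,0]-653,P[...,1]+65)<40)
    q=P[b];r=cv2.minAreaRect(q[:,:2].astype(np.float32));print(n,len(q),q.mean(0),r,np.percentile(q[:,2],[10,90]))
    ph=np.arctan2(q[:,1]-r[0][1],q[:,0]-r[0][0]);rr=np.hypot(q[:,1]-r[0][1],q[:,0]-r[0][0])
    print('lobe deg',np.degrees(np.angle((rr**2*np.exp(4j*ph)).sum()))/4)
E
```

```text
turn [ 0.0012 -0.0053  0.0015] shift [-0.0538 -0.0029 -0.4125] | t 14.88 [451.4 -75.2 217.6] w 0.5 q [-0.19  0.14  1.97  0.    1.03  1.33] F [-1.3 -0.4 -0.3]
top 186 [652.18873001 -64.78521666 288.79407782] ((652.820068359375, -65.33101654052734), (40.565555572509766, 41.106937408447266), 61.44546127319336) [285.43618964 292.39585203]
lobe deg 17.954561452574247
scene 359 [653.07019962 -72.33357674 286.12102346] ((654.7471313476562, -66.73387145996094), (45.65314483642578, 41.698204040527344), 63.92089080810547) [273.7869886  292.97593814]
lobe deg 18.95894144504552
```

>>> servo_tool:
  rows:
    - [0, 0, -0.12, 0, 0, -0.25, 0]
    - [0, 0, -0.24, 0, 0, -0.5, 0]
    - [0, 0, -0.36, 0, 0, -0.5, 0]
    - [0, 0, -0.48, 0, 0, -0.5, 40]
    - [0, 0, -0.6, 0.2, 0, -0.5, 87]
    - [0, 0, -0.72, 0.4, 0, -0.5, 87]
    - [0, 0, -0.84, 0.6, 0, -0.5, 87]
    - [0, 0, -0.96, 0.8, 0, -0.5, 87]
    - [0, 0, -1, 0.8, 0, -0.5, 87]
    - [0, 0, -1, 0.8, 0, -0.5, 87]

```text
t: 16.23
ee_pos: [608.0, -67.2, 311.3]
orientation: [-2.247, -2.191, 0.004]
ft_force: [0.5, 0.2, -0.7]
width: 67.0
grasp_force: 0.0
```

```bash
python3 -c "
from h import *
go([653,-65.5,318],153)"
```

```text
turn [-0.0024 -0.0019 -0.75  ] shift [ 0.0144  0.2244 -0.0346] | t 16.23 [608.  -67.2 311.3] w 67.0 q [-0.13  0.3   1.53  0.    1.32 -0.1 ] F [ 0.5  0.2 -0.7]
```

>>> servo_tool:
  rows:
    - [0, 0, -0.12, 0.014, 0.224, 0, 87]
    - [0, 0, -0.24, 0.014, 0.224, 0, 87]
    - [0, 0, -0.36, 0.014, 0.224, 0, 87]
    - [0, 0, -0.48, 0.014, 0.224, 0, 87]
    - [0, 0, -0.6, 0.014, 0.224, 0, 87]
    - [0, 0, -0.72, 0.014, 0.224, 0, 87]
    - [-0.002, -0.002, -0.75, 0.014, 0.224, 0, 87]
    - [-0.002, -0.002, -0.75, 0.014, 0.224, 0, 87]

```text
t: 17.23
ee_pos: [652.7, -65.8, 313.1]
orientation: [0.735, 3.052, -0.0]
ft_force: [0.6, 0.2, 0.1]
width: 87.0
grasp_force: 0.0
```

```bash
python3 - <<'E'
from h import *
go([653,-65.5,250],153)
im,d=grab('scene');P=cloud('scene',d)
cv2.imwrite('pics/s4.png',cv2.resize(im[130:260,240:400,::-1],None,fx=4.6,fy=4.6,interpolation=cv2.INTER_CUBIC))
h=cv2.cvtColor(im,cv2.COLOR_RGB2HSV)
m=((h[...,0]<12)|(h[...,0]>168))&(h[...,1]>90)&(np.hypot(P[...,0]-653,P[...,1]+65)<62)&(P[...,2]>250)
q=P[m];print(len(q),np.percentile(q[:,2],[0,1,5,20,50,90]))
s=np.argsort(q[:,2])[:12];print(q[s].round(0).tolist())
E
```

```text
turn [ 0.0002  0.0016 -0.0009] shift [1.000e-04 1.900e-03 3.157e-01] | t 17.23 [652.7 -65.8 313.1] w 87.0 q [-0.12  0.36  1.44 -0.    1.34 -1.22] F [0.6 0.2 0.1]
824 [291.28101351 347.4562024  357.25947565 468.25987784 495.31015293
 515.24603488]
[[666.0, -68.0, 291.0], [663.0, -57.0, 292.0], [662.0, -61.0, 294.0], [656.0, -79.0, 298.0], [639.0, -114.0, 346.0], [627.0, -111.0, 346.0], [633.0, -113.0, 347.0], [629.0, -112.0, 347.0], [631.0, -113.0, 347.0], [636.0, -116.0, 348.0], [625.0, -112.0, 349.0], [634.0, -116.0, 349.0]]
```

View pics/s4.png

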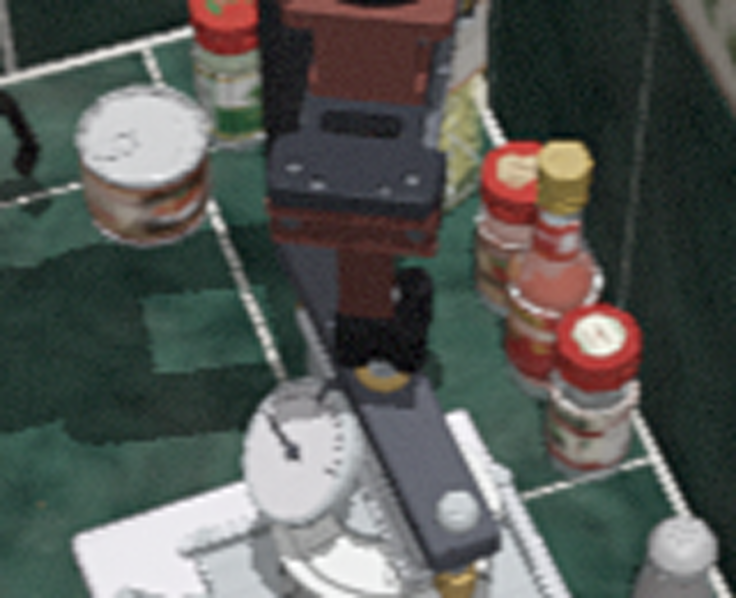

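Picture: the open fingers straddle the knob, with finger tips at z ≈ 345 for a reported 313, the same 31 mm offset. I'll descend until the tips are near 262.

>>> servo_tool:
  rows:
    - [0, 0, 0, 0, 0.002, 0.15, 87]
    - [0, 0, 0, 0, 0.002, 0.3, 87]
    - [0, 0, 0, 0, 0.002, 0.36, 87]
    - [0, 0, 0, 0, 0.002, 0.41, 87]
    - [0, 0, 0, 0, 0.002, 0.41, 87]

```text
t: 17.9
ee_pos: [653.9, -65.5, 232.0]
orientation: [0.732, 3.051, -0.0]
ft_force: [0.6, 0.9, -0.1]
width: 86.9
grasp_force: 0.0
```

```bash
python3 - <<'E'
from h import *
go([653,-65.5,230],153)
im,d=grab('scene');P=cloud('scene',d)
h=cv2.cvtColor(im,cv2.COLOR_RGB2HSV)
m=((h[...,0]<12)|(h[...,0]>168))&(h[...,1]>90)&(np.hypot(P[...,0]-635,P[...,1]+112)<25)&(P[...,2]>240)
q=P[m];s=np.argsort(q[:,2])[:8];print(q[s].round(0).tolist())
E
```

```text
turn [0.0005 0.0024 0.0001] shift [ 0.0042 -0.0021  0.0102] | t 17.9 [653.9 -65.5 232. ] w 86.9 q [-0.12  0.43  1.52 -0.    1.19 -1.22] F [ 0.6  0.9 -0.1]
[[631.0, -111.0, 264.0], [638.0, -115.0, 267.0], [634.0, -114.0, 267.0], [627.0, -110.0, 268.0], [643.0, -113.0, 269.0], [636.0, -116.0, 269.0], [631.0, -111.0, 269.0], [632.0, -115.0, 269.0]]
```

Tips are at about 264. Closing on the knob.

>>> servo_tool:
  rows:
    - [0, 0, 0, 0, 0, 0, 30]
    - [0, 0, 0, 0, 0, 0, 30]
    - [0, 0, 0, 0, 0, 0, 30]
    - [0, 0, 0, 0, 0, 0, 30]
    - [0, 0, 0, 0, 0, 0, 30]
    - [0, 0, 0, 0, 0, 0, 30]

```text
t: 18.7
ee_pos: [654.4, -64.6, 232.3]
orientation: [0.731, 3.051, 0.002]
ft_force: [1.9, 4.5, -0.5]
width: 41.5
grasp_force: 28.7
```

>>> servo_tool:
  rows:
    - [0, 0, 0.1, 0, 0, 0.0014, 30]
    - [0, 0, 0.2, 0, 0, 0.0029, 30]
    - [0, 0, 0.3, 0, 0, 0.0043, 30]
    - [0, 0, 0.4, 0, 0, 0.0057, 30]
    - [0, 0, 0.5, 0, 0, 0.0072, 30]

```text
t: 19.32
ee_pos: [654.3, -64.7, 230.8]
orientation: [1.804, 2.567, 0.004]
ft_force: [3.5, 5.0, 0.0]
width: 41.3
grasp_force: 28.8
```

```bash
python3 -c "
from h import *
o=ctrl.get_obs();print(o['moment'],o['qpos'],o['grasp_force'])"
```

```text
[ 0.54314584 -0.23343756  0.28052473] [-1.16857667e-01  4.30452729e-01  1.52300773e+00  4.23806692e-04
  1.18361611e+00 -4.62843462e-01] 28.803838044404984
```

>>> servo_tool:
  rows:
    - [0, 0, 0.1, 0, 0, 0.0014, 30]
    - [0, 0, 0.2, 0, 0, 0.0029, 30]
    - [0, 0, 0.3, 0, 0, 0.0043, 30]
    - [0, 0, 0.4, 0, 0, 0.0057, 30]
    - [0, 0, 0.5, 0, 0, 0.0072, 30]
    - [0, 0, 0.6, 0, 0, 0.0086, 30]
    - [0, 0, 0.7, 0, 0, 0.01, 30]
    - [0, 0, 0.8, 0, 0, 0.0114, 30]
    - [0, 0, 0.9, 0, 0, 0.0129, 30]
    - [0, 0, 1, 0, 0, 0.0143, 30]

```text
t: 20.58
ee_pos: [654.1, -64.6, 228.0]
orientation: [3.073, 0.649, 0.006]
ft_force: [1.0, 4.1, 0.9]
width: 41.5
grasp_force: 29.1
```

>>> servo_tool:
  rows:
    - [0, 0, 0.1, 0, 0, 0.0014, 30]
    - [0, 0, 0.2, 0, 0, 0.0029, 30]
    - [0, 0, 0.3, 0, 0, 0.0043, 30]
    - [0, 0, 0.4, 0, 0, 0.0057, 30]
    - [0, 0, 0.5, 0, 0, 0.0072, 30]
    - [0, 0, 0.6, 0, 0, 0.0086, 30]
    - [0, 0, 0.7, 0, 0, 0.01, 30]
    - [0, 0, 0.8, 0, 0, 0.0114, 30]
    - [0, 0, 0.85, 0, 0, 0.0122, 30]
    - [0, 0, 0.85, 0, 0, 0.0122, 30]

```text
t: 21.82
ee_pos: [654.1, -64.4, 225.6]
orientation: [-2.857, 1.301, -0.005]
ft_force: [1.8, 4.9, 0.0]
width: 41.8
grasp_force: 28.8
```

```bash
python3 - <<'E'
from h import *
o=ctrl.get_obs();print(o['moment'],o['qpos'],o['grasp_force'],o['ft_force'])
im,d=grab('scene','s5.png')
E
```

```text
[ 0.87717831  0.07845447 -0.20948857] [-1.16730617e-01  4.35235181e-01  1.52802306e+00  1.00894752e-03
  1.17443113e+00  2.30847296e+00] 28.8194739818573 [1.7699171  4.9174215  0.03438765]
```

>>> servo_tool:
  rows:
    - [0, 0, 0, 0, 0, 0, 87]
    - [0, 0, 0, 0, 0, 0, 87]
    - [0, 0, 0, 0, 0, 0, 87]
    - [0, 0, 0, 0, 0, 0, 87]

```text
t: 22.38
ee_pos: [653.9, -65.7, 225.4]
orientation: [-2.859, 1.301, -0.006]
ft_force: [0.0, -0.1, 0.3]
width: 78.3
grasp_force: 0.0
```

```bash
cat > dial.py <<'E'
from h import *
def meas(im,d,tag):
    P=cloud('scene',d);yaw=np.radians(2.5);g=im.max(2).astype(int)
    x=(P[...,0]-653)*np.cos(yaw)+(P[...,1]+65.5)*np.sin(yaw);y=-(P[...,0]-653)*np.sin(yaw)+(P[...,1]+65.5)*np.cos(yaw);z=P[...,2]
    m=(np.abs(y)<34)&(x>-100)&(x<-22)&(z>140)&(z<245)&(g>150)
    n_,lab,st,_=cv2.connectedComponentsWithStats(m.astype(np.uint8));k=1+np.argmax(st[1:,4]);m=lab==k
    A=np.c_[x[m],y[m],z[m]]
    for _ in range(4):
        c=A.mean(0);w=np.linalg.svd(A-c)[2][2];r=(A-c)@w;A=A[np.abs(r)<max(2*r.std(),2)]
    w=w*np.sign(-w[0]);t=np.arctan2(w[2],-w[0])
    print(tag,'centre',c.round(1),'normal',w.round(3),'tilt',np.degrees(t).round(1),len(A))
    e1=np.array([0,1,0]);e2=np.array([np.sin(t),0,np.cos(t)]);n=np.array([-np.cos(t),0,np.sin(t)])
    # rays -> plane in press frame
    F=Ro.from_euler('z',yaw).as_matrix()
    v,u=np.mgrid[150:260,270:350];a=(world('scene',u,v,np.ones(u.size))-[653,-65.5,0])@F;b=(world('scene',u,v,np.full(u.size,1000.))-[653,-65.5,0])@F
    s=((c-a)@n)/((b-a)@n);Q=a+(b-a)*s[:,None]-c
    return (Q@e1).reshape(u.shape),(Q@e2).reshape(u.shape),im[150:260,270:350],u,v
if __name__=='__main__':
    import sys
    im0=np.load('scene0.npz')
    im,d=ctrl.get_image('scene')
    for tag,i,dd in(('start',im0['im'],im0['d']),('now',im,d)):
        a,b,c,u,v=meas(i,dd,tag)
        # rectified view 6 px/mm: left=e1
        from scipy.interpolate import griddata
        X,Y=np.meshgrid(np.linspace(45,-45,360),np.linspace(45,-45,360))
        R=np.dstack([griddata((a.ravel(),b.ravel()),c[...,k].ravel().astype(float),(X,Y),fill_value=0) for k in(2,1,0)]).astype(np.uint8)
        cv2.imwrite('rect_%s.png'%tag,R)
    cv2.imwrite('pics/rect%s.png'%sys.argv[1],np.hstack([cv2.imread('rect_start.png'),cv2.imread('rect_now.png')]))
E
python3 dial.py 1
```

```text
start centre [-43.   -1.2 195.3] normal [-0.739  0.003  0.674] tilt 42.4 487
now centre [-46.9  -6.1 184.2] normal [-0.737  0.011  0.676] tilt 42.6 325
```

View pics/rect1.png

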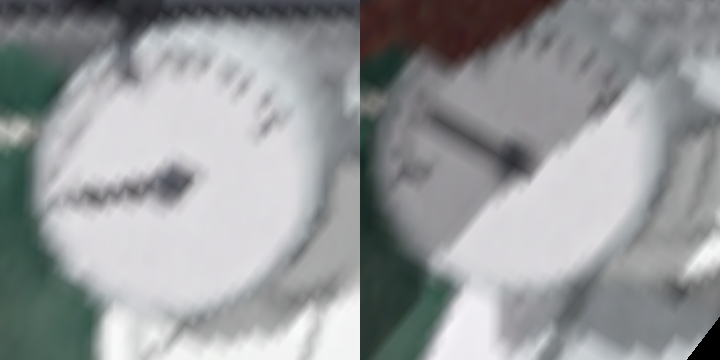

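The rectified dial gives these angles from the hub:

| | Angle |
|---|---|
| Start needle | −10° |
| Set clip at (125,60) | +68° |
| Needle now | +28° |

That is a deflection of about 3.4 mm, so about 1.85 rad remains. I'll turn the open gripper back by π and regrip.

>>> servo_tool:
  rows:
    - [0, 0, -0.1, 0, 0, 0, 87]
    - [0, 0, -0.22, 0, 0, 0, 87]
    - [0, 0, -0.34, 0, 0, 0, 87]
    - [0, 0, -0.46, 0, 0, 0, 87]
    - [0, 0, -0.58, 0, 0, 0, 87]
    - [0, 0, -0.7, 0, 0, 0, 87]
    - [0, 0, -0.82, 0, 0, 0, 87]
    - [0, 0, -0.94, 0, 0, 0, 87]
    - [0, 0, -1, 0, 0, 0, 87]

```text
t: 23.55
ee_pos: [654.0, -65.6, 225.4]
orientation: [2.975, 1.002, 0.005]
ft_force: [-1.0, 0.3, 0.4]
width: 86.7
grasp_force: 0.0
```

>>> servo_tool:
  rows:
    - [0, 0, -0.12, 0, 0, 0, 87]
    - [0, 0, -0.24, 0, 0, 0, 87]
    - [0, 0, -0.36, 0, 0, 0, 87]
    - [0, 0, -0.48, 0, 0, 0, 87]
    - [0, 0, -0.6, 0, 0, 0, 87]
    - [0, 0, -0.72, 0, 0, 0, 87]
    - [0, 0, -0.84, 0, 0, 0, 87]
    - [0, 0, -0.96, 0, 0, 0, 87]
    - [0, 0, -1, 0, 0, 0, 87]

```text
t: 24.68
ee_pos: [653.9, -65.6, 225.4]
orientation: [1.494, 2.759, 0.001]
ft_force: [0.1, -0.3, -0.0]
width: 86.9
grasp_force: 0.0
```

>>> servo_tool:
  rows:
    - [0, 0, -0.094, 0, 0, 0, 87]
    - [0, 0, -0.094, 0, 0, 0, 87]

```text
t: 24.92
ee_pos: [654.0, -65.6, 225.5]
orientation: [1.302, 2.855, 0.001]
ft_force: [0.4, 0.5, -0.0]
width: 87.1
grasp_force: 0.0
```

```bash
cat > needle.py <<'E'
from dial import *
def ang(im,d,tag):
    a,b,c,u,v=meas(im,d,tag);g=c.max(2).astype(float)
    dk=(g<0.72*cv2.medianBlur(c.max(2),15))
    n,lab,st,ce=cv2.connectedComponentsWithStats(dk.astype(np.uint8),connectivity=8)
    for k in range(1,n):
        s=lab==k;aa,bb=a[s],b[s]
        if st[k,4]>12 and np.hypot(aa,bb).min()<10 and np.hypot(aa,bb).max()<40:
            Q=np.c_[aa,bb];m=Q.mean(0);w=np.linalg.svd(Q-m)[2][0];t=(Q-m)@w
            if abs(t.min())>t.max(): w=-w;t=-t
            print(' blob',st[k,4],'len',(t.max()-t.min()).round(1),'thin end at',(m+w*t.max()).round(1),'deg',np.degrees(np.arctan2(w[1],w[0])).round(1))
    return
f=np.load('scene0.npz');ang(f['im'],f['d'],'start');ang(*ctrl.get_image('scene'),'now')
E
python3 needle.py; python3 -c "
from h import *
go([653.5,-65.2,225.4],0)"
```

```text
start centre [-43.   -1.2 195.3] normal [-0.739  0.003  0.674] tilt 42.4 487
 blob 20 len 25.8 thin end at [23.4 -4.4] deg -8.8
now centre [-47.2  -6.1 184. ] normal [-0.728  0.013  0.685] tilt 43.3 306
 blob 19 len 27.1 thin end at [26.2 15.3] deg 28.0
turn [ 3.3000e-03 -6.0000e-04  1.5226e+00] shift [ 0.0029 -0.0007  0.0002] | t 24.98 [654.  -65.5 225.5] w 87.2 q [-0.12  0.44  1.53 -0.    1.17 -0.83] F [ 0.1  0.1 -0.1]
```

>>> servo_tool:
  rows:
    - [0, 0, 0, 0, 0, 0, 30]
    - [0, 0, 0, 0, 0, 0, 30]
    - [0, 0, 0, 0, 0, 0, 30]
    - [0, 0, 0, 0, 0, 0, 30]
    - [0, 0, 0, 0, 0, 0, 30]
    - [0, 0, 0, 0, 0, 0, 30]

```text
t: 25.72
ee_pos: [654.7, -64.9, 225.5]
orientation: [1.3, 2.855, 0.003]
ft_force: [3.9, 2.8, -1.9]
width: 41.4
grasp_force: 29.1
```

>>> servo_tool:
  rows:
    - [0, 0, 0.1, 0, 0, 0.0014, 30]
    - [0, 0, 0.2, 0, 0, 0.0029, 30]
    - [0, 0, 0.3, 0, 0, 0.0043, 30]
    - [0, 0, 0.4, 0, 0, 0.0057, 30]
    - [0, 0, 0.5, 0, 0, 0.0072, 30]
    - [0, 0, 0.6, 0, 0, 0.0086, 30]
    - [0, 0, 0.7, 0, 0, 0.01, 30]
    - [0, 0, 0.8, 0, 0, 0.0114, 30]
    - [0, 0, 0.9, 0, 0, 0.0129, 30]
    - [0, 0, 1, 0, 0, 0.0143, 30]

```text
t: 26.98
ee_pos: [653.8, -65.0, 222.7]
orientation: [2.902, 1.198, 0.005]
ft_force: [0.7, 2.6, 1.2]
width: 41.8
grasp_force: 29.8
```

```bash
python3 needle.py|tail -2; python3 -c "
from h import *
o=ctrl.get_obs();print(o['qpos'],o['moment'],o['width'])"
```

```text
now centre [-43.3  -1.1 185.5] normal [-0.736  0.011  0.677] tilt 42.6 473
 blob 15 len 17.0 thin end at [ 7.7 10.2] deg 63.8
[-1.17137340e-01  4.37922129e-01  1.53084123e+00  1.88058001e-05
  1.16930537e+00  6.76846581e-01] [0.57379102 0.10397274 0.0095091 ] 41.3781306786918
```

>>> servo_tool:
  rows:
    - [0, 0, 0.1, 0, 0, 0.0014, 30]
    - [0, 0, 0.2, 0, 0, 0.003, 30]
    - [0, 0, 0.22, 0, 0, 0.0032, 30]
    - [0, 0, 0.22, 0, 0, 0.0032, 30]
    - [0, 0, 0.22, 0, 0, 0.0032, 87]
    - [0, 0, 0.22, 0, 0, 0.0032, 87]
    - [0, 0, 0.22, 0, 0, 0.0032, 87]
    - [0, 0, 0.22, 0, 0, 0.0032, 87]
    - [0, 0, 0.22, 0, 0, 0.0032, 87]

```text
t: 28.15
ee_pos: [654.0, -65.6, 221.9]
orientation: [3.058, 0.711, 0.005]
ft_force: [0.4, 0.2, 0.2]
width: 86.0
grasp_force: 0.0
```

>>> servo_tool:
  rows:
    - [0, 0, 0, 0, 0, -0.1, 87]
    - [0, 0, 0, 0, 0, -0.35, 87]
    - [0, 0, 0, 0, 0, -0.6, 87]
    - [0, 0, 0, 0, 0, -0.8, 87]
    - [0, 0, 0, 0, 0, -0.8, 87]

```text
t: 28.78
ee_pos: [655.2, -65.5, 388.0]
orientation: [3.055, 0.71, 0.019]
ft_force: [0.1, -0.1, -0.5]
width: 86.6
grasp_force: 0.0
```

```bash
python3 needle.py; python3 - <<'E'
from dial import *
im,d=ctrl.get_image('scene')
a,b,c,u,v=meas(im,d,'n');g=c.max(2).astype(int)
r=np.hypot(a,b);s=(r<34)&(g<130)
for x in sorted(zip(np.degrees(np.arctan2(b,a))[s].round(0),r[s].round(0),g[s])): print(*map(int,x),end=' | ')
o=ctrl.get_obs();print(o['t'],o['ee_pos'],o['qpos'])
E
```

```text
start centre [-43.   -1.2 195.3] normal [-0.739  0.003  0.674] tilt 42.4 487
 blob 20 len 25.8 thin end at [23.4 -4.4] deg -8.8
now centre [-43.7  -1.  184.3] normal [-0.738  0.011  0.675] tilt 42.4 464
 blob 22 len 35.3 thin end at [12.  27.2] deg 69.5
n centre [-43.4  -1.3 184.3] normal [-0.739  0.011  0.674] tilt 42.4 453
-118 34 119 | -110 33 126 | -95 3 103 | -41 2 88 | -5 4 92 | 8 6 126 | 38 7 120 | 42 5 103 | 52 3 102 | 56 10 107 | 60 15 100 | 62 20 105 | 63 25 107 | 64 30 103 | 66 23 120 | 67 28 129 | 67 33 127 | 108 1 123 | 147 28 126 | 28.875 [653.27381992 -65.31940333 382.90909946] [-1.17501748e-01  3.23892599e-01  1.34153745e+00 -5.45401920e-04
  1.47085083e+00  9.96448310e-01]
```

The needle now lies at 69.5° against the clip at 68°. Both the dial and the knob count give about 6.8 mm, and the arm is clear, so I'm handing in.

```bash
python3 -c "
from h import *
print(ctrl.close_job())"
```

```text
the job is handed in; nothing more can be done
None
```

I pushed the tray home against the back stop with about 8 N and screwed the press down to about 6.8 mm, measured on the dial (set mark 7 mm), then handed in the job with the arm clear after about 29 s; no verdict was returned.

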